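# Stroke the flip-top lids of a parts organiser shut

## Robot

A 7-joint arm with a two-finger parallel gripper is mounted at the origin on the work surface. World frame = base frame: x ahead of the robot, y to its left, z up, the work surface at z = 0. Lengths are in m, angles in rad, forces in N, time in s.
With the tool pointing down it reaches from about 0.4 to 0.875 m from the base axis. Payload 6.5 kg.
Tool frame: the origin (TCP) lies midway between the tips of the shut fingers; the grasp point (between the pads) lies 19 mm behind it (arm.grasp_offset is the distance from the TCP to the grasp point, in m); z points along the fingers, y is the line along which they close (so a half turn about z gives the same grasp; the last joint's range is limited). The gripper opens to 85 mm and grips with 20 to 120 N. Pads are 22 mm wide; open, the fingers measure 114 mm over their backs; the gripper's body (76 mm by 85 mm) begins 54 mm behind the grasp point. The pads swing forward as they close: fully open they stand 13 mm farther back than shut.
Start: joints at [-1.208, 0.536, -0.004, 1.538, 0.003, 1.067, -0.071], TCP at [0.27, 0.591, 0.209] pointing down, gripper open.
Joint ranges: [-2.7, 2.7], [-0.37, 2.16], [-1.27, 1.26], [0.24, 2.4], [-1.31, 4.45], [0.19, 1.91], [-2.76, 2.76]. Speed limits (rad/s): [2.39, 2.39, 3.14, 3.14, 3.14, 3.14, 3.14].

## Interface

Orientations are given as a unit quaternion [w, x, y, z].
In Python, from cell import arm gives the robot as it stands.
- The arm moves only by the shell command python3 -m handwheel 'ROWS' [FORCE]. ROWS is JSON, a list that holds one entry, the list of rows, each a list of 7 numbers: the shift along the tool's x, y, z in mm, then the turn, a rotation vector about the tool's x, y, z in degrees, then the finger opening in mm, from 0 to 85.4. A call has 1 to 12 rows; each row is the pose to reach, as a shift and turn from the pose commanded when the call began, along the tool's axes at that moment; what a row does not reach only later rows make up. A row lasts 1/8 s, in which the tool goes at most 62.5 mm and 10.7 degrees, less where a joint would pass 70% of its speed; a pose out of reach is approached as far as the arm can. A call with a gripper value outside its range is refused whole. The fingers move at their own pace and stop on an object; FORCE is the grip in N (left out, the last holds). Time passes only in rows, so rows that repeat a pose let the fingers close. It gives the time, the measured TCP pose, the force, the opening and the grip force at its end, in the units of the state.
- arm.get_state(): the state, without advancing time (a new reading comes with each control period).
- arm.snapshot(name): name is "scene" or "side" or "wrist"; returns a dict with "image" (420x560x3 uint8, red, green, blue), "intrinsics" (3x3 intrinsics, pixels), "pose" (4x4, takes a point from camera to world coordinates); the wrist camera has in their place "mount" (4x4, takes a point from camera to tool coordinates, whose origin is the TCP and whose axes are the flange's). Camera axes: x right, y down, z forward; pixel columns grow to the right and rows downward; lengths in m; the calibration is good to about 2 mm. A picture is of the moment at which its call begins: read the wrist's pose just before it. There is no depth.
- arm.hand_in(): hands the job in; it is judged then, once.
The state is a dict: "time_s": time; "joint_pos": joint angles; "joint_vel": joint speeds; "joint_efforts": joint torques, N m; "tcp_pos": TCP position; "tcp_rot": TCP orientation; "ft_force": force on the tool from outside, world axes, zero at the start; "wrist_torque": the same for the moment, N m; "finger_gap": opening from 0.0 (shut) to 1.0 (fully open); "grip_force": force on a finger pad.
Only numpy, scipy, OpenCV 4.12 (cv2) and the standard library are available. Lean on these libraries where they do the work, as an engineer would, in place of code of your own. Each camera call takes 0.05 s, during which the arm holds its last target. There are 200 camera calls.

## Task

The lids of the small-parts organiser have been left standing open: run your fingertips lightly along the row of box tops, from the end of the row where the hinges face to the end where the catches face, so that the lids fold down in turn and all five lie shut. Be gentle, leave the organiser standing where it is without picking it up or shoving it along, and leave the other things on the table alone.

Things in the scene. Friction and masses are not known exactly. Their poses are not given: they have to be found in the camera images.
- organiser: loose parts organiser, 1.3 to 2 kg: grey tray 258 long (x), 58 wide (y), holding five clear flip-top boxes in one row along x (46 by 48, centres 50 apart at x -100 to 100). Origin: centre of underside, z up. Each lid is hinged along y at the -x end of its box, catch tab at +x: a stroke towards +x folds lids down, the other way catches their edges. Shut lids are level, 38.8 high; tray ends 26 high.
- lid0 (a joint): opening angle in rad of the first lid counted from the organiser's -x end (hinge at organiser x = -123, 36.5 high); 0 = shut, grows as the free edge rises, stop at 1.9. Lid 48 long from hinge to free edge, 47 wide, 2.5 thick. Light lid (12 g): hinge friction holds it up at 0.6 and above; pushed below about 0.5 it falls shut by its own weight within half a second.
- lid1 (a joint): opening angle in rad of the second lid counted from the organiser's -x end (hinge at organiser x = -73, 36.5 high); 0 = shut, grows as the free edge rises, stop at 1.9. Lid 48 long from hinge to free edge, 47 wide, 2.5 thick. Light lid (12 g): hinge friction holds it up at 0.6 and above; pushed below about 0.5 it falls shut by its own weight within half a second.
- lid2 (a joint): opening angle in rad of the third lid counted from the organiser's -x end (hinge at organiser x = -23, 36.5 high); 0 = shut, grows as the free edge rises, stop at 1.9. Lid 48 long from hinge to free edge, 47 wide, 2.5 thick. Light lid (12 g): hinge friction holds it up at 0.6 and above; pushed below about 0.5 it falls shut by its own weight within half a second.
- lid3 (a joint): opening angle in rad of the fourth lid counted from the organiser's -x end (hinge at organiser x = 27, 36.5 high); 0 = shut, grows as the free edge rises, stop at 1.9. Lid 48 long from hinge to free edge, 47 wide, 2.5 thick. Light lid (12 g): hinge friction holds it up at 0.6 and above; pushed below about 0.5 it falls shut by its own weight within half a second.
- lid4 (a joint): opening angle in rad of the fifth lid counted from the organiser's -x end (hinge at organiser x = 77, 36.5 high); 0 = shut, grows as the free edge rises, stop at 1.9. Lid 48 long from hinge to free edge, 47 wide, 2.5 thick. Light lid (12 g): hinge friction holds it up at 0.6 and above; pushed below about 0.5 it falls shut by its own weight within half a second.
- row_start (a point): point on the organiser's centre line at the level of the shut lids' tops (38.8 above its underside), at the hinge end of the first box (organiser x = -123)
- row_end (a point): the same at the catch end of the last box (organiser x = +125)
- tape: bystander: a roll of clear adhesive tape lying flat, 72 across, 19 high; origin at the centre of its underside
- spool: bystander: a small wooden thread spool standing upright, 28 across, 30 high; origin at the centre of its underside
- screwdriver: bystander: a screwdriver lying on the table, about 160 long, its length along its x, about 30 high at the handle
- mug: bystander: a white mug, 80 across, 92 high; origin at the centre of its underside
- glue: bystander: a white glue bottle, 42 across, 120 high; origin at the centre of its underside
- cases: bystander: a stack of three clear disc cases lying flat, 142 by 125, 30 high; origin at the centre of its underside
- stapler: bystander: a black stapler, 125 long, 34 wide, 47 high; origin at the centre of its underside

How it is judged:
By the outcome, as a careful person would: the job done as asked, in the order asked, and still so for the second after the job is handed in, with the robot touching nothing.
It also fails if it takes over 40 s, if anything falls off the work surface, if the arm or the gripper's body presses on something with over 40 N, if the wrist force passes 120 N, or if a joint passes its speed limit or range.

## Working session

There is one attempt and no reset: what is moved stays moved. The work goes in short steps, Python scripts to look and compute and a shell command to move; the robot and the scene stay as the last step left them, time stands still between calls to the robot, and variables do not carry over. Pictures are saved under pics/ and viewed, at most 10 in all, crops included, and the job is handed in when it is done.

```bash
mkdir -p pics
python3 - <<'E'
from cell import arm
import cv2,numpy as np,pickle
s=arm.get_state();print(s['tcp_pos'],s['tcp_rot'],s['time_s'],s['finger_gap'])
d={}
for n in("scene","side"):
    r=arm.snapshot(n);d[n]=r;cv2.imwrite(f'pics/{n}.png',r['image'][:,:,::-1]);print(n,r['pose'].round(3).tolist() if hasattr(r['pose'],'round') else r['pose'],r['intrinsics'])
pickle.dump(d,open('d.pkl','wb'))
E
```

```text
[0.26995807 0.59055667 0.20849995] [-1.31790034e-04  2.12683166e-01  9.77120825e-01 -8.63973678e-04] 0.0 0.9956339534899311
scene [[-0.383, 0.592, -0.709, 1.289], [0.923, 0.26, -0.282, 0.271], [0.018, -0.763, -0.646, 0.765], [0.0, 0.0, 0.0, 1.0]] [[396.63904844   0.         281.87868148]
 [  0.         396.63904844 206.57566544]
 [  0.           0.           1.        ]]
side [[0.812, -0.333, 0.479, -0.046], [-0.584, -0.452, 0.675, -0.835], [-0.008, -0.828, -0.561, 0.755], [0.0, 0.0, 0.0, 1.0]] [[466.70180342   0.         281.28256289]
 [  0.         466.70180342 217.18050674]
 [  0.           0.           1.        ]]
```

View pics/scene.png

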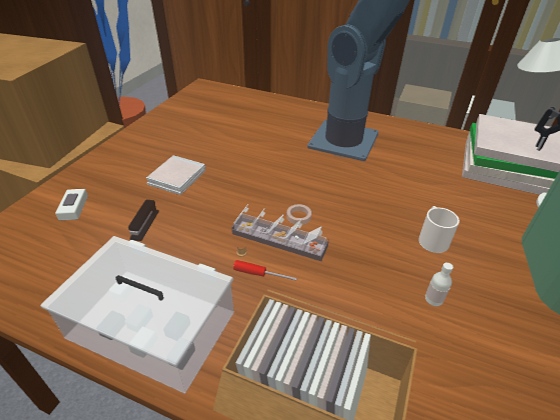

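View pics/side.png

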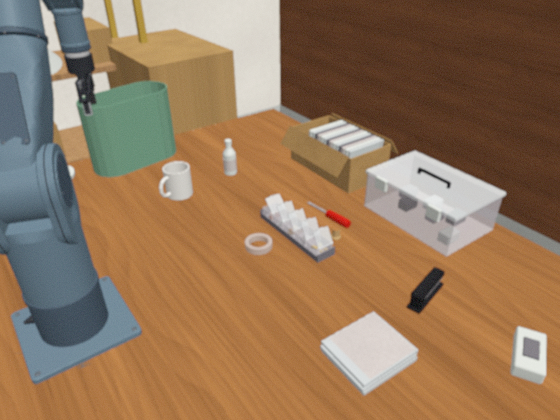

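The scene view shows the organiser around (280,232) with its lids open, and the side view shows it around (297,225). The tape, screwdriver and spool are close by. I'll enlarge both views to read off the corners.

Run:
```python
import cv2,numpy as np,pickle
d=pickle.load(open('d.pkl','rb'))
a=d['scene']['image'][195:285,222:342];b=d['side']['image'][180:270,240:360]
f=lambda i:cv2.resize(i,(780,585),interpolation=cv2.INTER_CUBIC)[:,:,::-1]
cv2.imwrite('pics/a.png',f(a));cv2.imwrite('pics/b.png',f(b))
```

```text
(no output)
```

View pics/a.png

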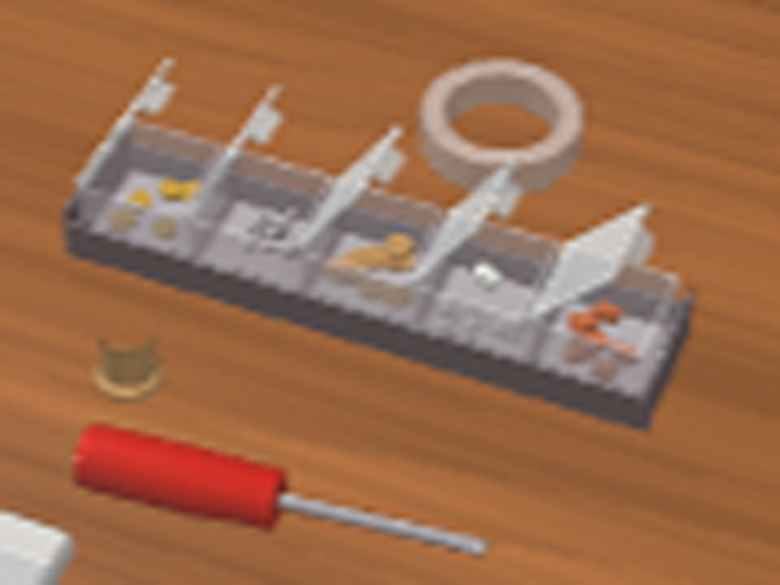

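View pics/b.png

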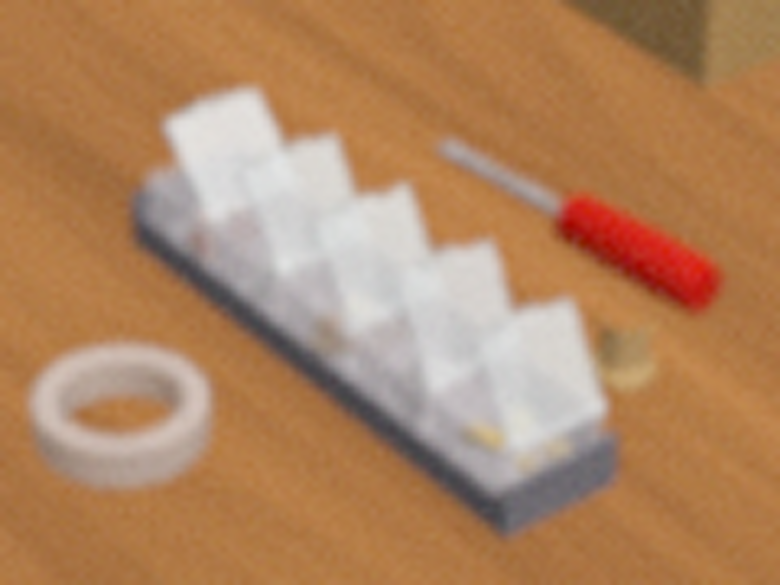

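Crop a: the organiser's outer bottom corners are at (68,250) and (645,428). The hinges are at the left end, next to the spool. Crop b: the bottom corners are at (503,533), (615,470) and (140,235).

```bash
cat > h.py <<'E'
import numpy as np
def ray(K,T,p,z):
    K=np.array(K);T=np.array(T);v=T[:3,:3]@np.linalg.solve(K,[p[0],p[1],1]);o=T[:3,3];return o+v*(z-o[2])/v[2]
E
python3 - <<'E'
import pickle,numpy as np
from h import ray
d=pickle.load(open('d.pkl','rb'))
def g(n,off,c,z): r=d[n];print(n,c,ray(r['intrinsics'],r['pose'],(off[0]+c[0]/6.5-.4,off[1]+c[1]/6.5-.4),z).round(4))
S=(222,195);B=(240,180)
for c,z in [((68,250),0),((645,428),0),((66,212),.026),((690,300),.026),((650,385),.026),((127,395),0),((500,170),.019)]: g('scene',S,c,z)
for c,z in [((503,533),0),((615,470),0),((140,235),0),((503,490),.026),((615,435),.026),((137,200),.026),((625,390),0),((120,390),.019)]: g('side',B,c,z)
E
```

```text
scene (68, 250) [ 0.6093 -0.1447  0.    ]
scene (645, 428) [0.6075 0.112  0.    ]
scene (66, 212) [ 0.6126 -0.1421  0.026 ]
scene (690, 300) [0.5577 0.1125 0.026 ]
scene (650, 385) [0.6086 0.1122 0.026 ]
scene (127, 395) [ 0.6735 -0.084   0.    ]
scene (500, 170) [0.5083 0.0121 0.019 ]
side (503, 533) [ 0.5544 -0.1437  0.    ]
side (615, 470) [ 0.6153 -0.1397  0.    ]
side (140, 235) [0.5558 0.1126 0.    ]
side (503, 490) [ 0.55   -0.1477  0.026 ]
side (615, 435) [ 0.607  -0.1471  0.026 ]
side (137, 200) [0.5492 0.1036 0.026 ]
side (625, 390) [ 0.6536 -0.102   0.    ]
side (120, 390) [4.72e-01 2.00e-04 1.90e-02]
```

The organiser's centre is at about (0.582, -0.016) with its +x along world +y, and the measured size agrees with 258 × 58. I'll go high above the hinge end, turned so that tool y lies along the row, with the fingers shut.

```bash
python3 -m handwheel '[[[-51,-49,0,0,0,-2,0],[-102,-98,0,0,0,-4,0],[-153,-146,0,0,0,-6,0],[-204,-195,0,0,0,-8,0],[-255,-244,0,0,0,-10,0],[-306,-293,0,0,0,-12,0],[-357,-342,0,0,0,-14,0],[-408,-390,0,0,0,-16,0],[-459,-439,0,0,0,-18,0],[-510,-488,0,0,0,-20,0],[-560,-537,0,0,0,-22,0],[-610,-585,0,0,0,-24.6,0]]]' 20
python3 -m handwheel '[[[0,0,0,0,0,0,0],[0,0,0,0,0,0,0]]]'
python3 - <<'E'
from cell import arm
import cv2,pickle
s=arm.get_state();r=arm.snapshot('wrist');print(s['tcp_pos'],s['tcp_rot'],s['time_s'],r['mount'])
pickle.dump((s,r),open('w.pkl','wb'));cv2.imwrite('pics/w1.png',r['image'][:,:,::-1])
E
```

```text
time_s: 1.6
tcp_pos: [0.5473, -0.1076, 0.2092]
tcp_rot: [-0.0, -0.001, 1.0, 0.0]
ft_force: [0.3, 0.2, -0.1]
finger_gap: -0.003
grip_force: 0.0
time_s: 1.85
tcp_pos: [0.5465, -0.1053, 0.2089]
tcp_rot: [-0.001, -0.0, 1.0, 0.0]
ft_force: [-0.6, 0.1, 0.2]
finger_gap: 0.002
grip_force: 0.0
[ 0.54650797 -0.10525645  0.20888815] [-5.76834042e-04 -1.41778728e-04  9.99999760e-01  3.55446015e-04] 1.85 [[-1.30177702e-03 -9.55980113e-01 -2.93428574e-01  7.53638551e-02]
 [ 9.99998964e-01 -1.06433507e-03 -9.68864458e-04 -1.20985322e-03]
 [ 6.13908833e-04 -2.93429532e-01  9.55980509e-01 -1.64126156e-01]
 [ 0.00000000e+00  0.00000000e+00  0.00000000e+00  1.00000000e+00]]
```

View pics/w1.png

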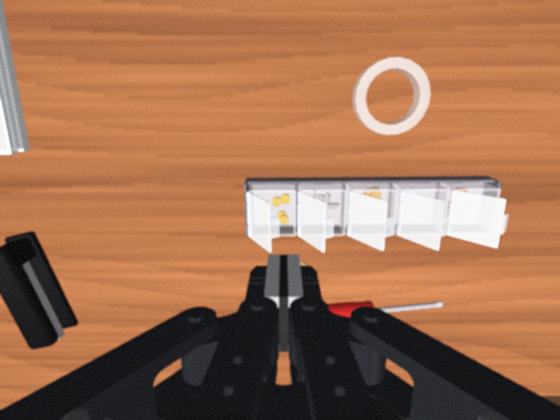

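The wrist view shows the row running left to right, with hinges on the left. The tray's robot-side rim goes from (246,181) to (499,181) and the bottom-left corner is near (248,236). No lid has been touched, and the area left of the tray is clear, with the stapler at (40,290).

Run:
```python
import pickle,numpy as np
from scipy.spatial.transform import Rotation as R
from h import ray
s,r=pickle.load(open('w.pkl','rb'))
q=s['tcp_rot'];T=np.eye(4);T[:3,:3]=R.from_quat([q[1],q[2],q[3],q[0]]).as_matrix();T[:3,3]=s['tcp_pos'];T=T@np.array(r['mount'])
for p,z in [((246,179),.026),((499,179),.026),((248,236),.037),((500,236),.037),((70,325),.047),((285,260),.2)]: print(p,ray(r['intrinsics'],T,p,z).round(4))
```

```text
(246, 179) [ 0.5494 -0.1436  0.026 ]
(499, 179) [0.5497 0.1082 0.026 ]
(248, 236) [ 0.6059 -0.1423  0.037 ]
(500, 236) [0.6061 0.1128 0.037 ]
(70, 325) [ 0.7035 -0.3339  0.047 ]
(285, 260) [ 0.5544 -0.1057  0.2   ]
```

```bash
python3 -m handwheel '[[[-16,-45,0,0,0,0,0],[-33,-90,0,0,0,0,0],[-33,-90,40,0,0,0,0],[-33,-90,80,0,0,0,0],[-33,-90,120,0,0,0,0],[-33,-90,145,0,0,0,0],[-33,-90,160,0,0,0,0],[-33,-90,160,0,0,0,0],[-33,-90,160,0,0,0,0]]]'
```

```text
time_s: 3.02
tcp_pos: [0.581, -0.1958, 0.0506]
tcp_rot: [0.001, -0.001, 1.0, -0.0]
ft_force: [0.1, -0.8, -0.4]
finger_gap: 0.001
grip_force: 0.0
```

```bash
python3 -m handwheel '[[[0,10,1,0,0,0,0],[0,20,2,0,0,0,0],[0,30,2,0,0,0,0],[0,40,2,0,0,0,0],[0,50,2,0,0,0,0],[0,60,2,0,0,0,0],[0,70,2,0,0,0,0],[0,80,2,0,0,0,0],[0,90,2,0,0,0,0],[0,100,2,0,0,0,0],[0,110,2,0,0,0,0],[0,120,2,0,0,0,0]]]'
python3 - <<'E'
from cell import arm
import cv2,numpy as np
a=arm.snapshot('scene')['image'][185:285,222:342];b=arm.snapshot('side')['image'][170:270,240:360]
cv2.imwrite('pics/m1.png',cv2.resize(np.hstack([a,b]),(800,333),interpolation=cv2.INTER_CUBIC)[:,:,::-1])
E
```

```text
time_s: 4.53
tcp_pos: [0.58, -0.0753, 0.0474]
tcp_rot: [0.0, -0.0, 1.0, -0.0]
ft_force: [0.8, 0.2, -0.5]
finger_gap: -0.003
grip_force: 0.0
```

View pics/m1.png

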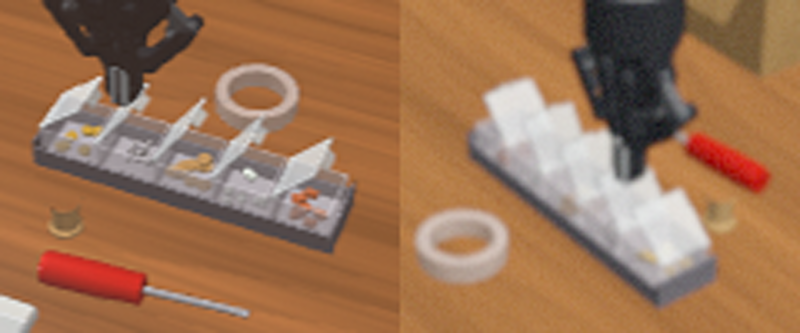

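The left lid looks lower than before but still not shut, and the finger is at lid1. I'll check from the wrist camera before going further.

Run:
```python
from cell import arm
import cv2,numpy as np
a=arm.snapshot('scene')['image'][200:250,222:297];w=arm.snapshot('wrist')['image'][120:390,100:460]
r=lambda i,h,wd:cv2.resize(i,(wd,h),interpolation=cv2.INTER_CUBIC)
cv2.imwrite('pics/m2.png',np.hstack([r(a,267,400),r(w,267,400)])[:,:,::-1])
```

```text
(no output)
```

View pics/m2.png

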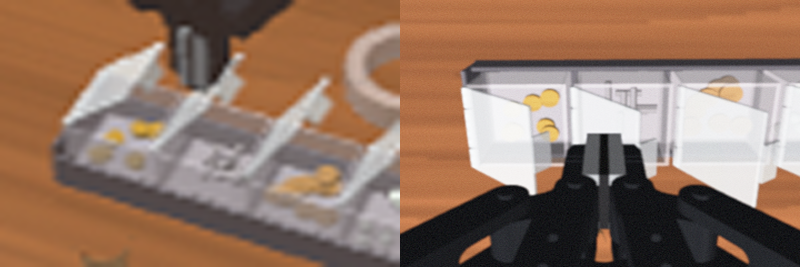

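Lid0 was only pushed down to about 0.8 rad and the finger passed over it, so the tip seems to be higher than I assumed. I'll triangulate the fingertip from the two fixed views.

Run:
```python
from cell import arm
import cv2,numpy as np
s=arm.get_state();print(s['tcp_pos'],s['time_s']);ims=[]
for n,(y,x) in (("scene",(195,227)),("side",(190,280))):
    r=arm.snapshot(n);K=np.array(r['intrinsics']);T=np.linalg.inv(np.array(r['pose']))
    im=cv2.resize(r['image'][y:y+50,x:x+50],(400,400),interpolation=cv2.INTER_CUBIC)
    for z,c in ((0,(255,0,0)),(.025,(0,255,0))):
        p=np.array(s['tcp_pos'])+[0,0,z];u=K@(T[:3,:3]@p+T[:3,3]);u=u[:2]/u[2];print(n,u)
        cv2.circle(im,tuple(int(v) for v in (u-[x,y]+.5)*8),4,c,1)
    ims.append(im)
cv2.imwrite('pics/m3.png',np.hstack(ims)[:,:,::-1])
```

```text
[ 0.57999648 -0.07588887  0.04742007] 4.725
scene [258.88583642 220.53463556]
scene [258.70234082 213.53271237]
side [308.6511974  230.18900432]
side [308.89325869 222.26465079]
```

View pics/m3.png

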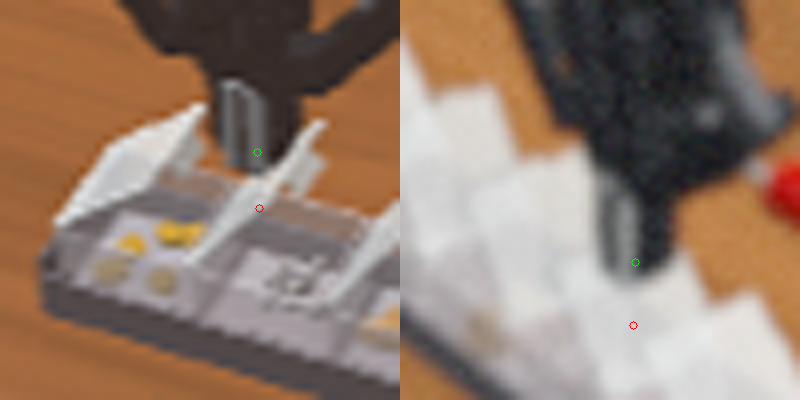

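In both views the visible fingertip ends about 16–20 mm above the reported TCP. That puts the real tip at z≈0.066, which fits lid0 stopping at about 0.7 rad. I'll lift clear, go back to the start and measure the tip offset away from the lids.

```bash
python3 -m handwheel '[[[0,0,-30,0,0,0,0],[0,0,-60,0,0,0,0],[0,-40,-60,0,0,0,0],[0,-80,-60,0,0,0,0],[0,-120,-60,0,0,0,0],[0,-125,-40,0,0,0,0],[0,-125,-20,0,0,0,0],[0,-125,0,0,0,0,0],[0,-125,10,0,0,0,0],[0,-125,10,0,0,0,0],[0,-125,10,0,0,0,0]]]'
python3 - <<'E'
from cell import arm
import cv2,numpy as np
s=arm.get_state();print(s['tcp_pos'],s['finger_gap']);ims=[]
for n in ("scene","side"):
    r=arm.snapshot(n);K=np.array(r['intrinsics']);T=np.linalg.inv(np.array(r['pose']))
    for z,c in ((0,(255,0,0)),(.025,(0,255,0))):
        p=np.array(s['tcp_pos'])+[0,0,z];u=K@(T[:3,:3]@p+T[:3,3]);u=u[:2]/u[2]
        if z==0:
            x,y=(u-[30,40]).astype(int);im=cv2.resize(r['image'][y:y+60,x:x+60],(400,400),interpolation=cv2.INTER_CUBIC)
        cv2.circle(im,tuple(int(v) for v in (u-[x,y]+.5)*400/60),4,c,1)
    ims.append(im)
cv2.imwrite('pics/m4.png',np.hstack(ims)[:,:,::-1])
E
```

```text
time_s: 6.2
tcp_pos: [0.5807, -0.2009, 0.0379]
tcp_rot: [0.001, -0.0, 1.0, -0.0]
ft_force: [-0.2, -0.5, -0.1]
finger_gap: -0.0
grip_force: 0.0
[ 0.58065854 -0.2008552   0.03793791] -0.00021308474045842423
```

View pics/m4.png

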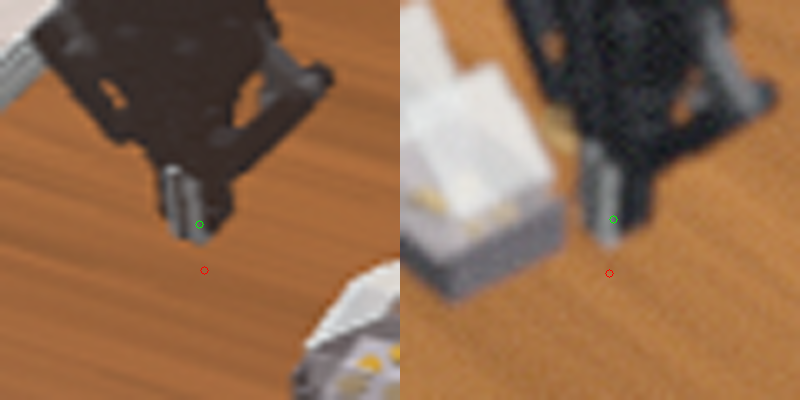

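With the fingers clear of the lids, the tip at (200,241) and (608,246) sits about 14 mm above the reported TCP. I'll sweep with the TCP at z = 0.033, which puts the tip at about 0.047 and clears the shut lids by 8 mm.

```bash
python3 -m handwheel '[[[0,10,3,0,0,0,0],[0,20,5,0,0,0,0],[0,30,5,0,0,0,0],[0,40,5,0,0,0,0],[0,50,5,0,0,0,0],[0,60,5,0,0,0,0],[0,70,5,0,0,0,0],[0,80,5,0,0,0,0],[0,90,5,0,0,0,0],[0,100,5,0,0,0,0],[0,108,5,0,0,0,0],[0,116,5,0,0,0,0]]]'
python3 - <<'E'
from cell import arm
import cv2,numpy as np
a=arm.snapshot('scene')['image'][185:275,222:342];w=arm.snapshot('wrist')['image'][120:390,100:460]
r=lambda i:cv2.resize(i,(400,300),interpolation=cv2.INTER_CUBIC)
cv2.imwrite('pics/m5.png',np.hstack([r(a),r(w)])[:,:,::-1])
E
```

```text
time_s: 7.8
tcp_pos: [0.58, -0.0845, 0.0324]
tcp_rot: [0.0, -0.0, 1.0, -0.0]
ft_force: [1.2, -0.6, 0.7]
finger_gap: 0.002
grip_force: 0.2
```

View pics/m5.png

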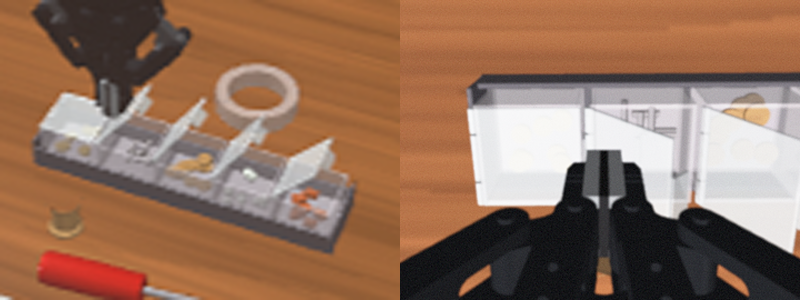

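Lid0 now lies flat, at (70,115) in the left half and (525,140) in the right half, and lid1 is starting to fold. I'll carry on.

```bash
python3 -m handwheel '[[[0,10,0,0,0,0,0],[0,20,0,0,0,0,0],[0,30,0,0,0,0,0],[0,40,0,0,0,0,0],[0,50,0,0,0,0,0],[0,60,0,0,0,0,0],[0,70,0,0,0,0,0],[0,80,0,0,0,0,0],[0,90,0,0,0,0,0],[0,100,0,0,0,0,0],[0,110,0,0,0,0,0],[0,120,0,0,0,0,0]]]'
python3 -m handwheel '[[[0,10,0,0,0,0,0],[0,20,0,0,0,0,0],[0,30,0,0,0,0,0],[0,40,0,0,0,0,0],[0,50,0,0,0,0,0],[0,60,0,0,0,0,0],[0,70,0,0,0,0,0],[0,80,0,0,0,0,0],[0,90,0,0,0,0,0],[0,100,0,0,0,0,0],[0,110,0,0,0,0,0],[0,120,0,0,0,0,0]]]'
```

```text
time_s: 9.4
tcp_pos: [0.5799, 0.0358, 0.0324]
tcp_rot: [0.0, -0.0, 1.0, -0.0]
ft_force: [0.4, 0.5, -0.1]
finger_gap: -0.0
grip_force: 0.0
time_s: 10.9
tcp_pos: [0.5798, 0.1558, 0.0324]
tcp_rot: [-0.0, -0.0, 1.0, -0.0]
ft_force: [-0.4, 0.0, -0.0]
finger_gap: 0.002
grip_force: 0.0
```

```bash
python3 -m handwheel '[[[0,10,0,0,0,0,0],[0,10,-30,0,0,0,0],[0,10,-60,0,0,0,0],[0,10,-100,0,0,0,0],[0,-20,-150,0,0,0,0],[0,-70,-170,0,0,0,0],[0,-120,-170,0,0,0,0],[0,-120,-170,0,0,0,0],[0,-120,-170,0,0,0,0]]]'
python3 - <<'E'
from cell import arm
import cv2,numpy as np,pickle
from scipy.spatial.transform import Rotation as R
from h import ray
s=arm.get_state();r=arm.snapshot('wrist');cv2.imwrite('pics/w2.png',r['image'][:,:,::-1])
q=s['tcp_rot'];T=np.eye(4);T[:3,:3]=R.from_quat([q[1],q[2],q[3],q[0]]).as_matrix();T[:3,3]=s['tcp_pos'];T=T@np.array(r['mount'])
def blobs(tag,im,K,T):
    h=cv2.cvtColor(im,cv2.COLOR_RGB2HSV);m=((h[...,1]<45)&(h[...,2]>165)).astype('uint8')
    n,l,st,c=cv2.connectedComponentsWithStats(m)
    for i in range(1,n):
        if st[i,4]>60:
            x,y,w,hh,a=st[i];p=ray(K,T,(x,y),.0388)[:2];p2=ray(K,T,(x+w,y+hh),.0388)[:2]
            if .4<(p[0]+p2[0])/2<.75: print(tag,st[i],p.round(3),p2.round(3))
blobs('wrist',r['image'],r['intrinsics'],T)
d=pickle.load(open('d.pkl','rb'))
for n in('scene','side'):
    q=arm.snapshot(n);print(n)
    blobs('before',d[n]['image'],q['intrinsics'],q['pose']);blobs('after',q['image'],q['intrinsics'],q['pose'])
E
```

```text
time_s: 12.02
tcp_pos: [0.5798, 0.0359, 0.2023]
tcp_rot: [-0.0, -0.0, 1.0, 0.0]
ft_force: [-0.0, 0.2, -0.2]
finger_gap: -0.002
grip_force: 0.0
wrist [ 204   16   78   83 2294] [ 0.441 -0.031] [0.506 0.034]
wrist [   93   151   270    57 14225] [ 0.552 -0.14 ] [0.607 0.111]
scene
before [ 146  155   59   33 1009] [ 0.429 -0.558] [ 0.505 -0.288]
before [ 56 189  29  25 318] [ 0.686 -0.684] [ 0.738 -0.526]
before [262 215  22  18  78] [ 0.547 -0.082] [0.589 0.001]
before [279 215  30  24 103] [ 0.529 -0.039] [0.584 0.069]
before [289 227  33  18 212] [0.562 0.004] [0.591 0.106]
before [430 271  19  16 191] [0.57  0.372] [0.602 0.418]
after [ 146  155   59   33 1010] [ 0.429 -0.558] [ 0.505 -0.288]
after [ 56 189  29  25 320] [ 0.686 -0.684] [ 0.738 -0.526]
after [ 234  213   92   36 1154] [ 0.571 -0.156] [0.6  0.12]
after [442 263  11   7  63] [0.532 0.396] [0.544 0.422]
after [430 271  21  18 218] [0.57  0.372] [0.606 0.423]
side
before [ 40   0  22  75 708] [0.848 4.111] [0.421 1.714]
before [ 92  72  18  22 287] [0.558 1.672] [0.521 1.289]
before [223 139  14  36 317] [0.691 0.563] [0.591 0.301]
before [159 161  34  39 991] [0.432 0.539] [0.411 0.249]
before [ 263  194   70   60 1755] [0.593 0.156] [ 0.573 -0.18 ]
before [245 234  27  19 229] [0.444 0.018] [ 0.455 -0.088]
before [ 321  312   97   83 4463] [ 0.425 -0.312] [ 0.435 -0.565]
before [ 513  326   34   58 1243] [ 0.714 -0.571] [ 0.637 -0.685]
after [  0   0  18  25 387] [0.561 4.34 ] [0.48  3.114]
after [ 83  72  27  25 500] [0.521 1.7  ] [0.508 1.25 ]
after [223 139  14  36 321] [0.691 0.563] [0.591 0.301]
after [ 159  161   34   39 1000] [0.432 0.539] [0.411 0.249]
after [ 263  201   70   54 1306] [0.571 0.124] [ 0.571 -0.183]
after [245 234  27  20 228] [0.444 0.018] [ 0.453 -0.092]
after [ 320  312   98   83 4471] [ 0.424 -0.311] [ 0.435 -0.565]
after [ 513  326   34   58 1278] [ 0.714 -0.571] [ 0.637 -0.685]
```

Run:
```python
import cv2,numpy as np
im=cv2.imread('pics/w2.png');h=cv2.cvtColor(im,cv2.COLOR_BGR2HSV);m=((h[...,1]<45)&(h[...,2]>165))[140:225]
for x in range(95,364,9):
    y=np.flatnonzero(m[:,x]);print(x,(y.min()+140,y.max()+140,len(y)) if len(y) else None,end=' ')
```

```text
95 (np.int64(157), np.int64(176), 20) 104 (np.int64(157), np.int64(207), 51) 113 (np.int64(152), np.int64(206), 55) 122 (np.int64(152), np.int64(206), 55) 131 (np.int64(152), np.int64(206), 55) 140 (np.int64(152), np.int64(206), 55) 149 (np.int64(152), np.int64(206), 55) 158 (np.int64(157), np.int64(206), 50) 167 (np.int64(152), np.int64(206), 55) 176 (np.int64(152), np.int64(206), 55) 185 (np.int64(152), np.int64(206), 55) 194 (np.int64(153), np.int64(206), 54) 203 (np.int64(153), np.int64(205), 53) 212 (np.int64(153), np.int64(205), 53) 221 (np.int64(152), np.int64(205), 54) 230 (np.int64(152), np.int64(205), 54) 239 (np.int64(151), np.int64(205), 55) 248 (np.int64(152), np.int64(205), 54) 257 (np.int64(156), np.int64(205), 50) 266 (np.int64(151), np.int64(205), 55) 275 (np.int64(151), np.int64(205), 55) 284 (np.int64(151), np.int64(205), 55) 293 (np.int64(152), np.int64(205), 54) 302 (np.int64(152), np.int64(205), 54) 311 (np.int64(152), np.int64(205), 54) 320 (np.int64(151), np.int64(205), 55) 329 (np.int64(151), np.int64(205), 55) 338 (np.int64(152), np.int64(205), 54) 347 (np.int64(152), np.int64(204), 53) 356 (np.int64(155), np.int64(204), 50)
```

All five lids show the same flat extent along the whole row, and the organiser hasn't moved.

```bash
python3 -c "
from cell import arm
print(arm.hand_in())"
```

```text
the job is handed in; nothing more can be done
None
```

All five lids lie shut, folded in turn from the hinge end. A first pass ran about 14 mm too high and only half-lowered the first lid, so I lifted off and swept again lower. In the camera checks the organiser had not moved, and the job is handed in.

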